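# Set up the spice mill and hold the feed dish over it

## Task

Set up the spice mill: thread the wide dark stone ring down the spindle first and then the smaller pale one on top of it, both fully home. Then take the steel dish by its wooden grip, lift it straight up clear of the counter and, in the air, turn it about a quarter turn until its copper pouring lip points the same way as the mill's copper chute, keeping it level and the dried lime inside the copper disc in the middle of its floor the whole time. Finish still gripping the dish and holding it level and still, centred a few centimetres above the spindle tip and touching nothing else; do not put it down, and leave the pot, mortar and colander where they are.

Things in the scene. Friction and masses are not known exactly. Their poses are not given: they have to be found in the camera images.
- spindle_tip (a point): Tip of the mill's upright steel spindle, which is fixed to the counter: 15 mm diameter, standing 54 mm above the wooden base, its top 6 mm tapered to 8 mm diameter. Origin on the axis at the very top, 72 mm above the counter; z up along the spindle; +x points horizontally along the chute, outwards.
- mill_seat (a point): Centre of the top face of the mill's fixed round dark-wood base (94 mm diameter, 18 mm high), on the spindle axis, where the stones rest. +x points outwards along the copper chute, a trough 34 mm wide that sticks out of one side of the base to 91 mm from the spindle axis, lower than the base's top.
- stone_dark_mid (a point): Centre (half-way up) of the wide dark grey stone ring: 64 mm outer diameter, 21 mm bore, 24 mm high, about 180 g, loose, lying flat on the counter; z along its bore, up. Fully home its centre is 12 mm above mill_seat.
- stone_pale_mid (a point): Centre (half-way up) of the smaller pale marble ring: 54 mm outer diameter, 21 mm bore, 20 mm high, about 100 g, loose, lying flat on the counter; z along its bore, up. Fully home on the dark stone its centre is 34 mm above mill_seat.
- dish_grip (a point): Centre of the wooden grip on the steel dish's rigid bail handle, 105 mm above the dish's underside, straight over its centre (centre of mass within a few mm of that line). The grip is a bar 84 mm long along the dish's y, 18 mm wide along x, 20 mm high. Axes are the dish's own: z up, +x horizontal towards the copper pouring lip.
- dish_floor (a point): Middle of the dish's floor, 10 mm above its underside. The floor is a very shallow funnel that rises outwards at 7 degrees, so the lime rests in the middle but rolls off if the dish is jerked or tipped. Around this point lies the copper disc, 50 mm diameter. Axes as dish_grip.
- dish_under (a point): Centre of the dish's underside (84 mm diameter foot), on the counter at the start. The dish is 142 mm across, about 280 g, its rim 30 mm high; the bail's two flat uprights stand at y = +-72 mm and rise to 105 mm. Axes as dish_grip.
- lime_center (a point): Centre of the dried lime, a hard brown ball of 36 mm diameter and about 20 g, loose in the middle of the dish.
- pot: Stainless pot, bystander, 130 mm across without its two side handles, 60 mm high; origin at the centre of its underside.
- mortar: White ceramic mortar with its pestle standing fixed in it, bystander, 104 mm across, 72 mm high (pestle to about 115 mm); origin at the centre of its underside.
- colander: Green plastic colander, bystander, 170 mm across, 75 mm high; origin at the centre of its underside.
- dish_lip (a point): Outer end of the dish's copper pouring lip: 94 mm from the dish's centre along its +x, 28.5 mm above its underside.
Not all that is in view belongs to the job. What is shaped like the part that bears stone_dark_mid but red or yellow is not meant.

How it is judged (in metres and radians):
On the way, in this order (a step that is already met when the one before it is completed fails the run):
1. the dark stone is fully home on the mill's base and let go (horizontal distance between stone_dark_mid and mill_seat below 0.005 m and z of stone_dark_mid in the frame of mill_seat below 0.015 m and angle between stone_dark_mid's own z axis and vertical below 0.08 rad and contact force between stone_dark and the fingers below 0.1 N), for 0.2 s.
2. the pale stone is fully home on the dark one and let go (horizontal distance between each of stone_dark_mid, stone_pale_mid and mill_seat below 0.005 m and z of stone_dark_mid in the frame of mill_seat below 0.015 m and angle between each of stone_dark_mid, stone_pale_mid's own z axis and vertical below 0.08 rad and z of stone_pale_mid in the frame of mill_seat below 0.037 m and contact force between stone_pale and the fingers below 0.1 N), for 0.2 s.
3. the dish is lifted at least 25 mm clear of the counter by its grip, not yet turned (height (world z) of dish_under above 0.025 m and contact force between dish and the fingers above 1 N and angle between the x axis of dish_grip and the x axis of mill_seat, either way round above 0.6 rad), for 0.05 s.
At the end, for the whole second after the job is handed in: Stones home, dark under pale (5 mm off axis, 3 mm in height); dish gripped, touching nothing else, still, level (0.09 rad), within 25 mm of the spindle axis, underside 8-100 mm above its tip, lip along the chute (0.2 rad); lime within 25 mm of the middle (horizontal distance between each of stone_dark_mid, stone_pale_mid and mill_seat below 0.005 m and z of stone_dark_mid in the frame of mill_seat below 0.015 m and angle between each of stone_dark_mid, stone_pale_mid's own z axis and vertical below 0.08 rad and z of stone_pale_mid in the frame of mill_seat below 0.037 m and contact force between dish and the fingers above 1 N and horizontal distance between dish_under and spindle_tip below 0.025 m and z of dish_under in the frame of spindle_tip between 0.008 and 0.1 m and angle between the x axis of dish_grip and the x axis of mill_seat, either way round below 0.2 rad and angle between dish_grip's own z axis and vertical below 0.09 rad and horizontal distance between lime_center and dish_floor below 0.025 m and z of lime_center in the frame of dish_floor below 0.03 m and linear speed of dish below 0.02 m/s and angular speed of dish below 0.15 rad/s and contact force between dish and mill below 0.1 N and contact force between dish and stone_pale below 0.1 N and x of dish_lip in the frame of mill_seat above 0.04 m); the arm keeps its last pose, push and grip.
It fails at once if the lime leaves the copper disc (centre more than 25 mm from the middle of the dish) (horizontal distance between lime_center and dish_floor above 0.025 m).
It fails at once if the dish is tipped more than 0.2 rad (angle between dish_grip's own z axis and vertical above 0.2 rad).
It fails at once if the pot is moved more than 30 mm (distance of pot from where it was at the start of the episode above 0.03 m).
It fails at once if the mortar is moved more than 30 mm (distance of mortar from where it was at the start of the episode above 0.03 m).
It fails at once if the colander is moved more than 30 mm (distance of colander from where it was at the start of the episode above 0.03 m).
It also fails if it takes over 72 s, if anything falls off the work surface, if the arm or the gripper's body presses on something with over 40 N, if the wrist force passes 120 N, or if a joint passes its speed limit or range.

## Robot

A 7-joint arm with a two-finger parallel gripper is mounted at the origin on the work surface. World frame = base frame: x ahead of the robot, y to its left, z up, the work surface at z = 0. Lengths are in m, angles in degrees, forces in N, time in s.
With the tool pointing down it reaches from about 0.425 to 0.875 m from the base axis. Payload 4.7 kg.
Tool frame: the origin (TCP) lies at the very end of the fingers, on their centre line; the grasp point (between the pads) lies env.grip_point_offset behind it (env.grip_point_offset is the distance from the TCP to the grasp point, in m); z points along the fingers, y is the direction in which the jaws open and shut (so a half turn about z gives the same grasp; the last joint's range is limited). The gripper opens to 87 mm and grips with 3 to 60 N. Pads are 19 mm wide; open, the fingers measure 117 mm over their backs; the gripper's body (75 mm by 190 mm) begins 51 mm behind the grasp point.
Start: joints at [-75.281, 18.392, -4.016, 83.108, 1.295, 78.541, -3.26], TCP at [0.156, 0.631, 0.223] pointing down, gripper open.
Joint ranges: [-163.93, 163.93], [-17.29, 119.83], [-79.2, 71.16], [3.27, 140.29], [-89.18, 269.18], [5.43, 117.66], [-154.24, 154.24]. Speed limits (degrees/s): [147.25, 147.25, 180, 180, 180, 180, 180].

## Interface

Orientations are given as [roll, pitch, yaw] about the fixed x, y, z axes, in that order (R = Rz(yaw) Ry(pitch) Rx(roll)).
In Python, from cell import env gives the robot as it stands.
- The arm moves only by the tool send_rows, never from a script. Its argument "plan" is a list of rows, each a list of 7 numbers: the finger opening in mm, from 0 to 87, then the shift along the tool's x, y, z in mm, then the turn, a rotation vector about the tool's x, y, z in rad. A call has 1 to 12 rows; each row shifts and turns the commanded pose from where the row before left it, along the tool's axes as they then stand; what a row does not reach is not made up. A row lasts 1/10 s, in which the tool goes at most 50 mm and 8.59 degrees, less where a joint would pass 70% of its speed; a pose out of reach is approached as far as the arm can. A call is refused whole if a number of a shift passes 50 or a number of a turn 0.15, either way. A call with a gripper value outside its range is refused whole. The fingers move at their own pace and stop on an object; "grip_force" is the grip in N (left out, the last holds). Time passes only in rows, so rows that do not move let the fingers close. It gives the time, the measured TCP pose, the force and the opening at its end, in the units of the state.
- env.get_obs(): the state, without advancing time (a new reading comes with each control period).
- env.read_camera(name): name is "scene" or "top" or "wrist"; returns the picture (384x512x3 uint8, red, green, blue); there is no depth.
- env.get_calibration(name): a dict with "fx", "fy", "cx", "cy" (pixels), "k1" (the pictures are not rectified: a ray, as slopes to the right and down, at radius r is drawn at 1 + k1 r^2 times it, then the intrinsics apply), "extrinsics" (4x4, takes a point from camera to world coordinates). Camera axes: x right, y down, z forward; pixel columns grow to the right and rows downward; lengths in m; the calibration is good to about 2 mm. A picture is of the moment at which its call begins: read the wrist's pose just before it. get_calibration takes no time and is no camera call; for the wrist camera it gives the pose at the moment of the call.
- env.sign_off(): hands the job in, once; it reports no verdict.
Trained networks look in the newest picture that a camera, given by its name, has taken for a name from the list of things; names that differ only in an ending like _2 or _b are one class to them, and where a whole thing is asked for, a point or a joint stands for the part that bears it (a point fixed in the world has none). Each returns a list of dicts, best first, with "confidence" (0 to 1); they miss things now and then, are a little off and sometimes report something else, mostly with a low value. They report only what shows in the picture. A call takes as long as a camera call. They do not tell look-alikes from the thing itself.
- env.regions_of(camera, query): "region" (384x512 bool, what is visible of it) and "rect" ([left, top, right, bottom] in pixels, round what is visible of it).
The state is a dict: "time_s": time; "qpos": joint angles; "joint_velocities": joint speeds; "effort": joint torques, N m; "tool_pos": TCP position; "tool_rot": TCP orientation; "force": force on the tool from outside, world axes, zero at the start; "wrist_torque": the same for the moment, N m; "grip_width": finger opening in m.
Only numpy, scipy, OpenCV 4.12 (cv2) and the standard library are available. Lean on these libraries where they do the work, as an engineer would, in place of code of your own. Each camera call takes 0.05 s, during which the arm holds its last target. There are 200 camera calls.

## Working session

There is one attempt and no reset: what is moved stays moved. The work goes in short steps, Python scripts to look and compute and a tool call to move; the robot and the scene stay as the last step left them, time stands still between calls to the robot, and variables do not carry over. Pictures are saved under pics/ and viewed, about 8 in all and at most 12, crops included, and the job is handed in when it is done.

Besides the shell and the picture viewer there is one more tool, called after "Emit:" as name([rows], argument=value, ...), one row to a line, values as JSON. send_rows: Moves the arm, as the interface text tells. Its arguments: {"type":"object","properties":{"plan":{"type":"array"},"grip_force":{"type":"number"}},"required":["plan"]}

```bash
ls; mkdir -p pics; python3 - <<'E'
from cell import env
import cv2,numpy as np
o=env.get_obs();print({k:np.round(v,3).tolist() for k,v in o.items()},env.grip_point_offset)
ims=[]
for n in("scene","top"):
    im=env.read_camera(n);c=env.get_calibration(n);print(n,c)
    cv2.imwrite(f"pics/{n}0.png",cv2.resize(im[:,:,::-1],(800,600),interpolation=cv2.INTER_CUBIC))
    for q in("mill_seat","stone_dark_mid","stone_pale_mid","dish_grip","lime_center","pot","mortar","colander","spindle_tip","dish_lip"):
        try: print(q,[(np.round(r["rect"]).tolist(),round(r["confidence"],2)) for r in env.regions_of(n,q)])
        except Exception as e: print(q,e)
E
```

```text
pics
{'time_s': 0.0, 'qpos': [-75.279, 18.441, -4.015, 83.175, 1.296, 78.542, -3.26], 'joint_velocities': [-0.007, -0.096, 0.002, -0.09, -0.029, -0.036, -0.046], 'effort': [-0.001, -49.128, -0.404, -31.253, -0.064, 0.044, 0.0], 'tool_pos': [0.156, 0.63, 0.221], 'tool_rot': [-179.888, 0.007, 166.089], 'force': [-0.627, 0.456, 0.45], 'wrist_torque': [-0.006, -0.011, 0.044], 'grip_width': 0.087} 0.0187
scene {'fx': 413.55928639918295, 'fy': 413.55928639918295, 'cx': 252.21449678951262, 'cy': 191.4880411928735, 'k1': 0.006747954822780384, 'extrinsics': array([[ 0.74098718,  0.38525876, -0.55001245,  1.19565527],
       [ 0.67141953, -0.43916016,  0.59693733, -0.70356627],
       [-0.01156822, -0.81161201, -0.5840823 ,  0.78766805],
       [ 0.        ,  0.        ,  0.        ,  1.        ]])}
mill_seat []
stone_dark_mid [([254.0, 222.0, 282.0, 240.0], 0.95), ([263.0, 251.0, 290.0, 274.0], 0.74), ([273.0, 200.0, 296.0, 219.0], 0.6)]
stone_pale_mid [([221.0, 195.0, 243.0, 210.0], 0.47)]
dish_grip [([161.0, 211.0, 222.0, 265.0], 0.89)]
lime_center [([185.0, 239.0, 198.0, 249.0], 0.44)]
pot
[... 686 characters left out ...]
 0.        ,  0.        ,  0.        ,  1.        ]])}
mill_seat [([167.0, 168.0, 194.0, 208.0], 0.67), ([286.0, 177.0, 334.0, 224.0], 0.5)]
stone_dark_mid [([250.0, 160.0, 266.0, 179.0], 0.83), ([270.0, 131.0, 292.0, 152.0], 0.67), ([215.0, 167.0, 233.0, 188.0], 0.48)]
stone_pale_mid [([237.0, 213.0, 254.0, 230.0], 0.69), ([164.0, 171.0, 196.0, 210.0], 0.31)]
dish_grip [([287.0, 173.0, 332.0, 221.0], 0.68), ([164.0, 168.0, 193.0, 208.0], 0.24)]
lime_center []
pot [([179.0, 105.0, 237.0, 146.0], 0.97)]
mortar [([346.0, 236.0, 378.0, 271.0], 0.69)]
colander [([102.0, 238.0, 156.0, 292.0], 0.93)]
spindle_tip [([162.0, 170.0, 196.0, 210.0], 0.78)]
dish_lip [([286.0, 176.0, 332.0, 221.0], 0.92)]
```

View pics/scene0.png

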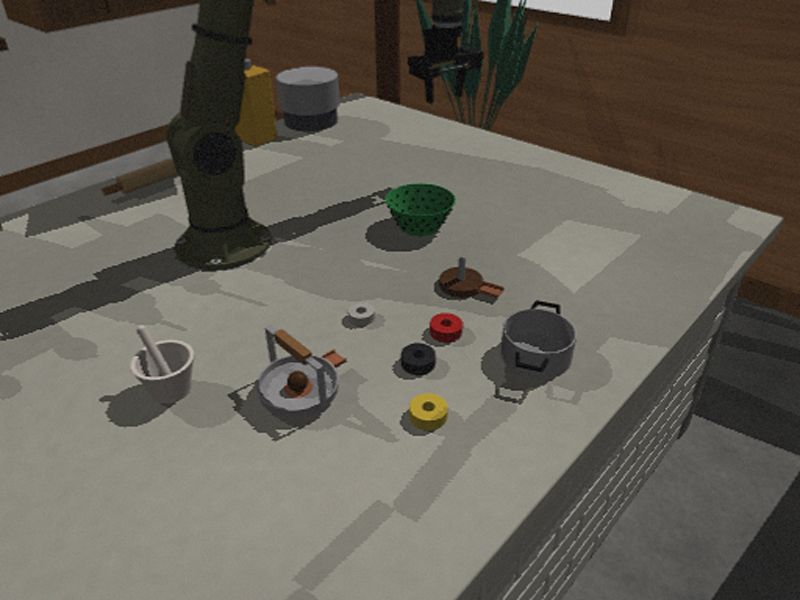

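View pics/top0.png

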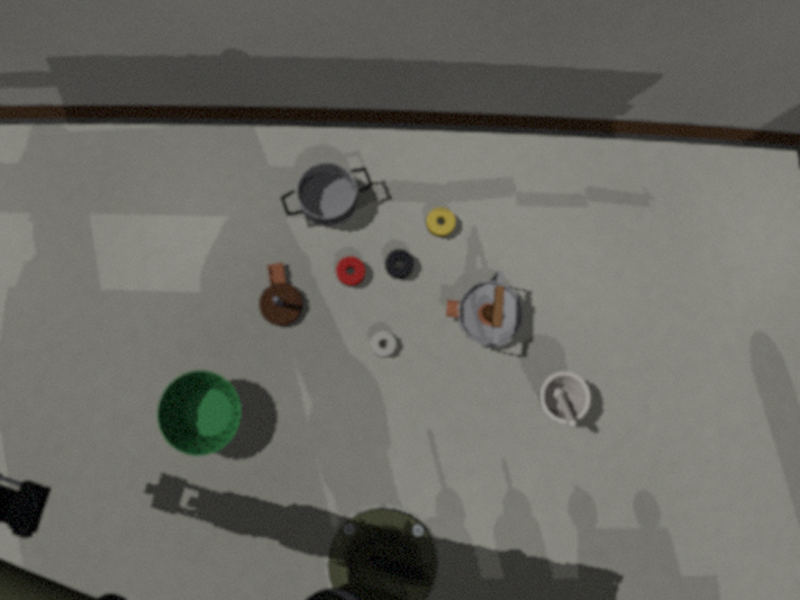

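Scene view: dark stone is at camera pixels (268,231); red (285,210) and yellow (276,263) are look-alikes of it. The black one at top view (255,169) fits. Pale ring is at (246,220), the mill at (181,194) with its chute up-image (+x), and the dish at (314,200) with its lip left (+y).

```bash
cat > h.py <<'E'
from cell import env
import cv2,numpy as np
from scipy.spatial.transform import Rotation as R
def ray(c,uv):
    d=np.array([(uv[0]-c["cx"])/c["fx"],(uv[1]-c["cy"])/c["fy"]]);s=d.copy()
    for _ in range(10): s=d/(1+c["k1"]*(s@s))
    T=c["extrinsics"];return T[:3,3],T[:3,:3]@np.r_[s,1]
def at_z(c,uv,z):
    o,d=ray(c,uv);return o+d*(z-o[2])/d[2]
def proj(c,P):
    T=c["extrinsics"];q=(np.atleast_2d(P)-T[:3,3])@T[:3,:3];s=q[:,:2]/q[:,2:]
    s=s*(1+c["k1"]*(s**2).sum(1,keepdims=True));return s*[c["fx"],c["fy"]]+[c["cx"],c["cy"]]
def to(x,y,z,yaw):
    """shift (mm, tool axes now) and turn (rad about tool axes) to reach pose with tool down"""
    o=env.get_obs();A=R.from_euler("xyz",o["tool_rot"],degrees=True);B=R.from_euler("xyz",[180,0,yaw],degrees=True)
    print("at",np.round(o["tool_pos"],4),np.round(o["tool_rot"],2),"shift",np.round(A.inv().apply(np.array([x,y,z])-o["tool_pos"])*1000,1),"turn",np.round((A.inv()*B).as_rotvec(),3))
def best(n,q,near=None):
    r=env.regions_of(n,q);return r
def save(im,name,box=None,size=(800,600)):
    if box: im=im[box[1]:box[3],box[0]:box[2]]
    cv2.imwrite(name,cv2.resize(im[:,:,::-1],size,interpolation=cv2.INTER_CUBIC))
E
python3 - <<'E'
from h import *
for n,pts in(("top",dict(dark=(255.5,169,.024),pale=(245.8,220,.02),mill=(181,194.5,.018),tip=(178,192,.072),chute=(178,171,.01),lip=(290,197.5,.0285),grip=(318.5,196,.115),gripA=(320,184,.115),gripB=(318,208,.115),dish=(314,201,.03),red=(224.5,173,.024),pot=(210,123,.06),mortar=(362,254,.072),colander=(128,264,.075))),("scene",dict(dark=(268,228,.024),pale=(231,200,.02),mill=(294.5,180,.018),tip=(295.5,165.5,.072),chute=(315,186,.01),lip=(216,228,.0285),gripA=(178,214,.115),gripB=(197,228,.115)))):
    c=env.get_calibration(n);print(n)
    for k,v in pts.items(): p=at_z(c,v[:2],v[2]);print(k,np.round(p,3),np.hypot(*p[:2]).round(3))
E
```

```text
top
dark [ 0.618 -0.022  0.024] 0.618
pale [0.446 0.006 0.02 ] 0.446
mill [0.525 0.224 0.018] 0.571
tip [0.523 0.225 0.072] 0.57
chute [0.607 0.24  0.01 ] 0.653
lip [ 0.523 -0.139  0.028] 0.541
grip [ 0.515 -0.215  0.115] 0.558
gripA [ 0.553 -0.22   0.115] 0.595
gripB [ 0.478 -0.213  0.115] 0.523
dish [ 0.513 -0.218  0.03 ] 0.558
red [0.601 0.081 0.024] 0.607
pot [0.763 0.134 0.06 ] 0.775
mortar [ 0.342 -0.361  0.072] 0.497
colander [0.293 0.367 0.075] 0.469
scene
dark [ 0.628 -0.024  0.024] 0.629
pale [0.454 0.004 0.02 ] 0.454
mill [0.532 0.223 0.018] 0.577
tip [0.53  0.227 0.072] 0.577
chute [0.597 0.249 0.01 ] 0.647
lip [ 0.522 -0.125  0.028] 0.537
gripA [ 0.485 -0.217  0.115] 0.531
gripB [ 0.563 -0.222  0.115] 0.605
```

```bash
python3 - <<'E'
from h import *
to(.53,.20,.26,115)
c=env.get_calibration("wrist");o=env.get_obs()
A=R.from_euler("xyz",o["tool_rot"],degrees=True).as_matrix();T=c["extrinsics"]
print(c["fx"],A.T@(T[:3,3]-o["tool_pos"]),A.T@T[:3,:3])
E
```

```text
at [0.1563 0.6309 0.2226] [180.     0.   166.09] shift [-466.4 -328.5  -37.4] turn [0.    0.    0.892]
306.03116981632576 [ 0.07194271 -0.00043599 -0.16253682] [[ 5.07072414e-04 -9.63960769e-01 -2.66043943e-01]
 [ 9.99999851e-01  5.43228833e-04 -6.23165685e-05]
 [ 2.04593468e-04 -2.66043872e-01  9.63960900e-01]]
```

Emit:
send_rows([
  [87,-20,-14,-3,0,0,0],
  [87,-38,-27,-3,0,0,0],
  [87,-38,-27,-3,0,0,0],
  [87,-38,-27,-3,0,0,0],
  [87,-38,-27,-3,0,0,0],
  [87,-38,-27,-3,0,0,0],
  [87,-38,-27,-3,0,0,0],
  [87,-38,-27,-3,0,0,0],
  [87,-38,-27,-3,0,0,0],
  [87,-38,-27,-3,0,0,0],
  [87,-38,-27,-3,0,0,0],
  [87,-38,-27,-3,0,0,0],
])

```text
time_s: 2.3
tool_pos: [0.5077, 0.2222, 0.2591]
tool_rot: [179.9, 0.0, 166.1]
force: [-0.3, 0.7, -0.1]
grip_width: 0.0869
```

Emit:
send_rows([
  [87,-28,-20,0,0,0,0],
  [87,0,0,0,0,0,0.14],
  [87,0,0,0,0,0,0.14],
  [87,0,0,0,0,0,0.14],
  [87,0,0,0,0,0,0.14],
  [87,0,0,0,0,0,0.14],
  [87,0,0,0,0,0,0.14],
  [87,0,0,0,0,0,0],
  [87,0,0,0,0,0,0],
])

```text
time_s: 3.2
tool_pos: [0.529, 0.1977, 0.2587]
tool_rot: [180.0, -0.0, 118.2]
force: [0.6, -0.0, -0.4]
grip_width: 0.0872
```

```bash
python3 - <<'E'
from h import *
to(.53,.20,.26,115)
im=env.read_camera("wrist");c=env.get_calibration("wrist");np.save("c1.npy",c,allow_pickle=True)
save(im,"pics/w1.png")
for k,P in dict(mill=(.527,.224,.018),tip=(.527,.226,.072),chute=(.6,.245,.01),dark=(.622,-.022,.024)).items(): print(k,proj(c,P))
E
```

```text
at [0.529  0.1977 0.2587] [179.99  -0.   118.16] shift [ 1.6  1.9 -1.3] turn [ 0.    -0.     0.055]
mill [[260.26529644 144.17536412]]
tip [[262.30529685 148.24723779]]
chute [[315.08526212 155.30790921]]
dark [[237.85297228 318.08955946]]
```

View pics/w1.png

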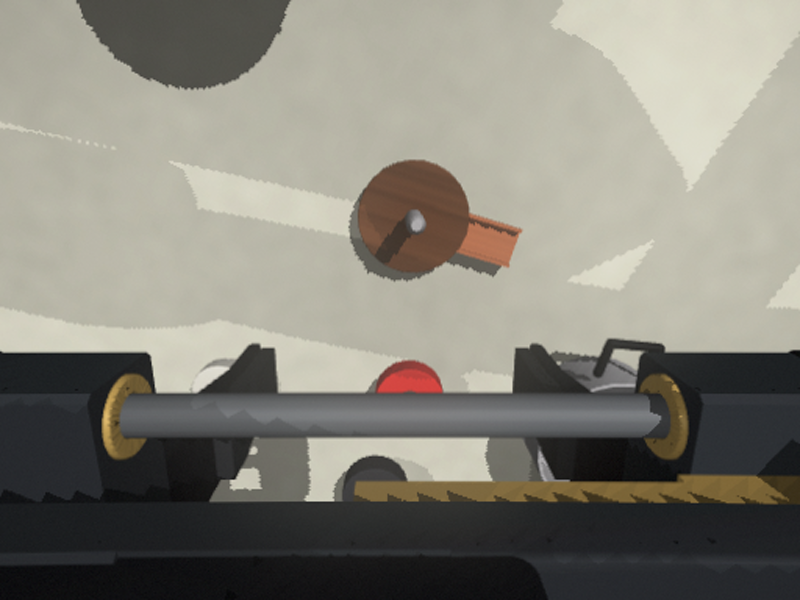

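The mill shows clearly: the base disc is at display (413,215), the tip at (417,222), and the chute points right to (515,247). Red and black stones are partly hidden by the gripper.

```bash
python3 - <<'E'
from h import *
im=cv2.imread("pics/w1.png");im=cv2.resize(im,(512,384),interpolation=cv2.INTER_AREA)
c=np.load("c1.npy",allow_pickle=True).item()
hsv=cv2.cvtColor(im,cv2.COLOR_BGR2HSV);s=im.astype(int)
m=((s[:,:,2]-s[:,:,0]>22)&(np.arange(384)[:,None]<200)).astype(np.uint8)
roi=np.zeros_like(m);roi[95:185,220:340]=1;m&=roi
chm=m&(s[:,:,2]>145).astype(np.uint8)
ys,xs=np.nonzero(chm);cx=np.median(xs),np.median(ys);print("chute px",cx,len(xs))
d=m&(1-chm)
from scipy.optimize import least_squares
cnt=max(cv2.findContours(d,0,1)[0],key=cv2.contourArea)[:,0,:].astype(float)
W=np.array([at_z(c,p,.018)[:2] for p in cnt])
# keep edge away from chute side
r=least_squares(lambda q:np.hypot(*(W-q).T)-.047,[.527,.224],loss="soft_l1",f_scale=.001)
print("seat",r.x,"res",np.abs(r.fun).mean())
print("tip",at_z(c,(417/1.5625,220/1.5625),.072))
ch=at_z(c,cx,.012);end=at_z(c,(515/1.5625,246/1.5625),.014);v=end[:2]-r.x;print("chute",ch,end,np.hypot(*v),"az",np.degrees(np.arctan2(*v[::-1])),np.degrees(np.arctan2(ch[1]-r.x[1],ch[0]-r.x[0])))
to(.622,-.022,.2,90)
E
```

```text
chute px (np.float64(313.0), np.float64(154.0)) 841
seat [0.53277593 0.23544965] res 0.010992032110764058
tip [0.52752964 0.23582498 0.072     ]
chute [0.59610939 0.24526978 0.012     ] [0.61757845 0.25183594 0.014     ] 0.08637116208384682 az 10.936411427490333 8.813776694863597
at [0.529  0.1977 0.2586] [179.99  -0.   118.13] shift [-237.6  -21.6   58.6] turn [ 0.    -0.     0.491]
```

Emit:
send_rows([
  [87,-20,-2,0,0,0,0],
  [87,-40,-4,6,0,0,0],
  [87,-44,-4,8,0,0,0],
  [87,-44,-4,8,0,0,0],
  [87,-44,-4,8,0,0,0],
  [87,-32,-3,8,0,0,0],
  [87,-14,-1,0,0,0,0.12],
  [87,0,0,0,0,0,0.13],
  [87,0,0,0,0,0,0.12],
  [87,0,0,0,0,0,0.12],
  [87,0,0,0,0,0,0],
  [87,0,0,0,0,0,0],
])

```text
time_s: 4.45
tool_pos: [0.6212, -0.0227, 0.2205]
tool_rot: [-180.0, -0.0, 90.1]
force: [-0.5, -0.3, -0.2]
grip_width: 0.0871
```

```bash
cat >> h.py <<'E'
from scipy.optimize import least_squares
def circ(c,edge,z,r,x0):
    """centre of a circle of known radius and height from edge pixels"""
    W=np.array([at_z(c,p,z)[:2] for p in edge])
    f=least_squares(lambda q:np.hypot(*(W-q).T)-r,x0,loss="soft_l1",f_scale=.001)
    return f.x,np.abs(f.fun).mean()
E
python3 - <<'E'
from h import *
to(.622,-.022,.1,90)
c=env.get_calibration("wrist");im=env.read_camera("wrist");save(im,"pics/w2.png")
cv2.imwrite("pics/w2raw.png",im[:,:,::-1]);np.save("c2.npy",c,allow_pickle=True)
print(proj(c,[.622,-.022,.024]))
for r in env.regions_of("wrist","stone_dark_mid"): print(r["rect"],r["confidence"], at_z(c,((r["rect"][0]+r["rect"][2])/2,(r["rect"][1]+r["rect"][3])/2),.018), im[r["region"]].mean(0))
E
```

```text
at [ 0.6212 -0.0227  0.2205] [-180.     -0.     90.13] shift [  0.7   0.8 120.5] turn [-0.    -0.     0.002]
[[252.50213738 168.47307658]]
[231.6, 137.4, 282.2, 190.6] 0.93 [ 0.62730622 -0.01768281  0.018     ] [79.13120229 78.28291985 76.38263359]
[304.6, 208.0, 351.5, 252.2] 0.87 [ 0.71900077 -0.10323284  0.018     ] [214.84123911 194.30977735  84.26815102]
[208.7, 43.1, 268.7, 101.9] 0.75 [0.60631215 0.08551204 0.018     ] [206.6876494   63.03187251  58.71832669]
```

View pics/w2.png

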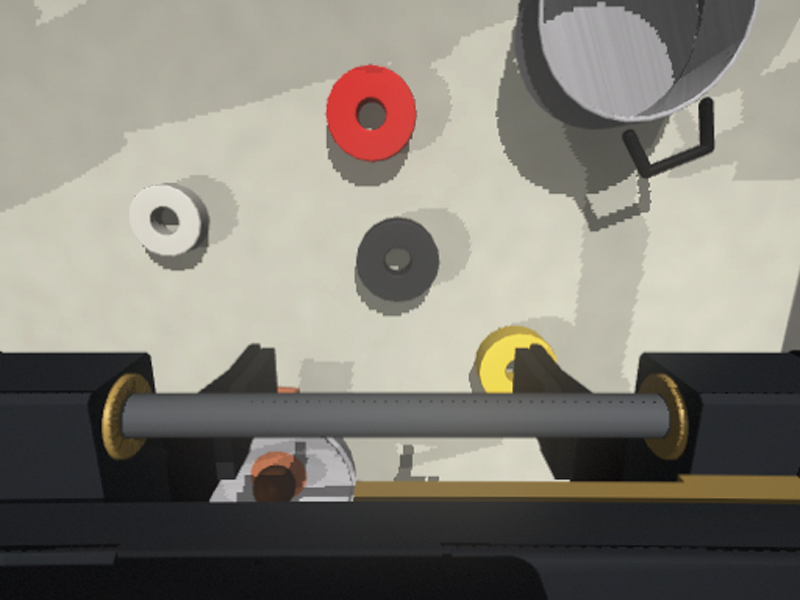

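Enlarged, the black/grey ring at display (398,259) is the dark stone; red (371,113) and yellow (515,367) are the decoys; the pale ring is at (166,220). Nothing crowds the dark stone.

```bash
python3 - <<'E'
from h import *
k=1.5625
c=np.load("c2.npy",allow_pickle=True).item()
d=circ(c,np.array([(357,259),(439,259),(398,217.5),(398,301),(369,230),(427,230)])/k,.024,.032,[.62,-.02]);print("dark",d)
p=circ(c,np.array([(130,219),(201,219),(165,183),(165,255)])/k,.02,.027,[.45,0]);print("pale",p)
print(at_z(c,np.array([398,258.5])/k,.024),at_z(c,np.array([165,218])/k,.02))
c=np.load("c1.npy",allow_pickle=True).item()
print("seat",circ(c,np.array([(357.5,212),(413,159.5),(468,212),(375,252),(380,168),(447,168),(413,272)])/k,.018,.047,[.52,.22]))
to(d[0][0],d[0][1],.1,90)
E
```

```text
dark (array([ 0.62461143, -0.01988016]), np.float64(0.0004150582521075426))
pale (array([0.45034748, 0.00971365]), np.float64(0.00032709370498413756))
[ 0.62462809 -0.0183256   0.024     ] [0.45001092 0.01107641 0.02      ]
seat (array([0.52842  , 0.2331141]), np.float64(0.0010598411468626528))
at [ 0.6212 -0.0228  0.2206] [ 1.800e+02 -1.000e-02  9.005e+01] shift [  2.9   3.4 120.6] turn [ 0.    -0.     0.001]
```

Emit:
send_rows([
  [87,3,3.5,20,0,0,0],
  [87,0,0,40,0,0,0],
  [87,0,0,40,0,0,0],
  [87,0,0,40,0,0,0],
  [87,0,0,40,0,0,0],
  [87,0,0,20,0,0,0],
  [87,0,0,12,0,0,0],
  [87,0,0,3,0,0,0],
  [87,0,0,0,0,0,0],
  [87,0,0,0,0,0,0],
], grip_force=20)

```text
time_s: 5.55
tool_pos: [0.6261, -0.02, 0.0072]
tool_rot: [179.8, -0.0, 89.9]
force: [-0.2, 0.4, -0.3]
grip_width: 0.0873
```

Emit:
send_rows([
  [70,0,0,0,0,0,0],
  [55,0,0,0,0,0,0],
  [55,0,0,0,0,0,0],
  [55,0,0,0,0,0,0],
  [55,0,0,0,0,0,0],
  [55,0,0,0,0,0,0],
])

```text
time_s: 6.15
tool_pos: [0.6244, -0.0199, 0.0058]
tool_rot: [-180.0, -0.0, 89.9]
force: [-1.9, -0.4, 4.5]
grip_width: 0.0625
```

Emit:
send_rows([
  [55,0,0,-10,0,0,0],
  [55,0,0,-30,0,0,0],
  [55,0,0,-40,0,0,0],
  [55,0,0,-40,0,0,0],
  [55,20,-12,-20,0,0,0],
  [55,40,-20,0,0,0,0],
  [55,40,-20,0,0,0,0],
  [55,40,-20,0,0,0,0],
  [55,30,-15,0,0,0,0],
  [55,10,-10,0,0,0,0],
  [55,0,0,0,0,0,0],
  [55,0,0,0,0,0,0],
])

```text
time_s: 7.35
tool_pos: [0.5286, 0.1594, 0.1459]
tool_rot: [179.9, 0.0, 89.9]
force: [-0.9, -0.7, -2.2]
grip_width: 0.0624
```

```bash
python3 - <<'E'
from h import *
to(.528,.233,.2,90)
c=env.get_calibration("wrist");im=env.read_camera("wrist");save(im,"pics/w3.png")
cv2.imwrite("pics/w3raw.png",im[:,:,::-1]);np.save("c3.npy",c,allow_pickle=True)
print(proj(c,[[.528,.233,.018],[.528,.235,.072]])*1.5625,env.get_obs()["grip_width"])
E
```

```text
at [0.5286 0.1594 0.1459] [1.7994e+02 2.0000e-02 8.9860e+01] shift [ 73.6  -0.7 -54.2] turn [ 0.001  0.    -0.002]
[[391.77120216 163.37385063]
 [391.36165921 158.32277322]] 0.062107234965633085
```

View pics/w3.png

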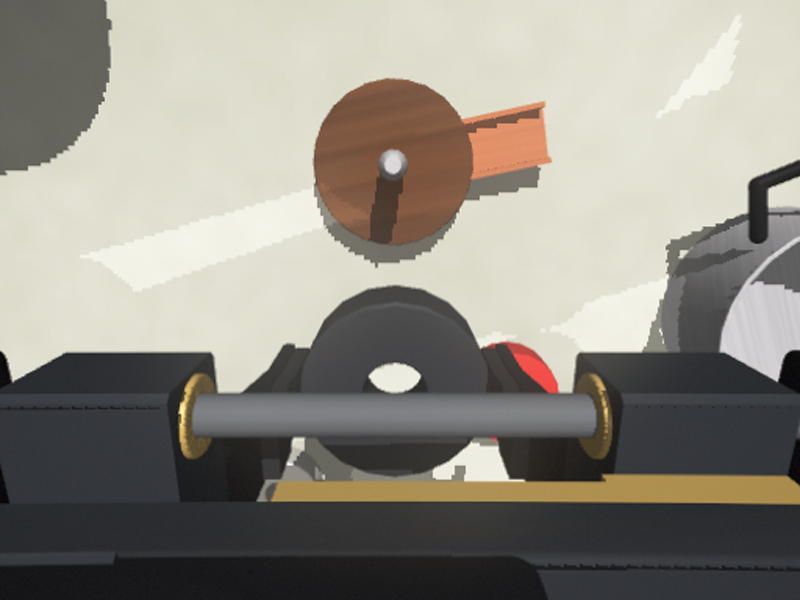

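Base disc spans display x 314–473, y 78–245, with the spindle tip at (393,163). The chute goes right and slightly up to (547,132). The dark stone is held level between the fingers, centred near x = 395.

```bash
python3 - <<'E'
from h import *
k=1.5625
c=np.load("c3.npy",allow_pickle=True).item()
print("seat",circ(c,np.array([(314,162),(473,162),(393,78.5),(390,245),(335,106),(452,106),(336,219),(450,219)])/k,.018,.047,[.52,.22]))
print("tip",at_z(c,np.array([393,162.5])/k,.072))
e=np.array([at_z(c,np.array(p)/k,.014)[:2] for p in((543,102),(550,160))]);m=e.mean(0);print(e,m)
s=np.array([.5285,.2345]);v=m-s;print(np.hypot(*v),np.degrees(np.arctan2(v[1],v[0])), 90-np.degrees(np.arctan2(*(e[0]-e[1])[::-1])))
t=env.get_obs()["tool_pos"];zb=t[2]-.0055;a=np.linspace(0,2*np.pi,361)
for nm,z,r in(("top",zb+.024,.032),("bot",zb,.032),("bore",zb+.024,.0105),("boreb",zb,.0105)):
    P=proj(c,np.c_[t[0]+r*np.cos(a),t[1]+r*np.sin(a),np.full(361,z)])*k;print(nm,P.min(0).round(),P.max(0).round())
E
```

```text
seat (array([0.52896541, 0.23168394]), np.float64(0.0006358359787615427))
tip [0.52877114 0.23310076 0.072     ]
[[0.61450302 0.26634873]
 [0.62131307 0.23460351]] [0.61790804 0.25047612]
0.09082419753538219 10.131128963807411 -12.10772171983659
top [297. 301.] [491. 479.]
bot [309. 283.] [478. 440.]
bore [362. 365.] [426. 423.]
boreb [366. 339.] [422. 391.]
```

Emit:
send_rows([
  [55,15,0,0,0,0,0],
  [55,25,0,0,0,0,0],
  [55,23,0.3,0,0,0,0],
  [55,10,0,0,0,0,0],
  [55,0,0,20,0,0,0],
  [55,0,0,25,0,0,0],
  [55,0,0,5,0,0,0],
  [55,0,0,0,0,0,0],
  [55,0,0,0,0,0,0],
])

```text
time_s: 8.3
tool_pos: [0.5295, 0.2331, 0.0966]
tool_rot: [179.9, -0.0, 89.8]
force: [-0.2, -0.8, -2.0]
grip_width: 0.062
```

```bash
python3 - <<'E'
from h import *
to(.529,.2325,.0235,90)
c=env.get_calibration("wrist");im=env.read_camera("wrist");save(im,"pics/w4.png",(180,200,330,312))
t=env.get_obs()["tool_pos"]
print(proj(c,[[.529,.2325,.072],[t[0],t[1],t[2]+.0185]]))
E
```

```text
at [0.5295 0.2331 0.0966] [ 1.7992e+02 -3.0000e-02  8.9840e+01] shift [-0.7 -0.6 73.1] turn [ 0.001 -0.001 -0.003]
[[250.79174688 221.98304072]
 [251.77080541 251.04676618]]
```

View pics/w4.png

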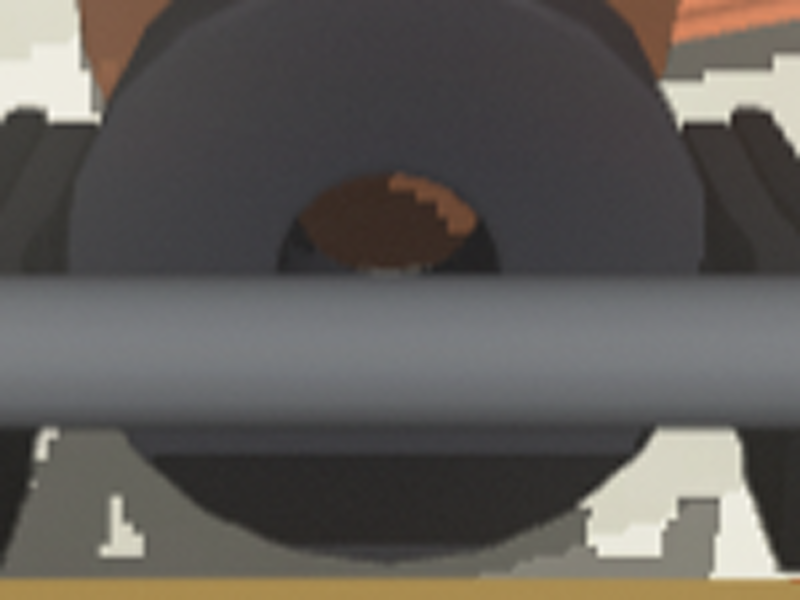

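Emit:
send_rows([
  [55,-0.6,-0.6,6,0,0,0],
  [55,0,0,10,0,0,0],
  [55,0,0,10,0,0,0],
  [55,0,0,6,0,0,0],
  [55,0,0,0,0,0,0],
])

```text
time_s: 8.85
tool_pos: [0.5269, 0.2322, 0.062]
tool_rot: [-179.9, 0.1, 89.9]
force: [-0.3, 0.1, -2.1]
grip_width: 0.0623
```

Emit:
send_rows([
  [55,0,0,10,0,0,0],
  [55,0,0,12,0,0,0],
  [55,0,0,9,0,0,0],
  [55,0,0,4,0,0,0],
  [55,0,0,2,0,0,0],
  [55,0,0,0,0,0,0],
])

```text
time_s: 9.45
tool_pos: [0.5279, 0.2326, 0.0263]
tool_rot: [-180.0, 0.0, 89.9]
force: [-0.4, -0.5, -2.5]
grip_width: 0.0619
```

Emit:
send_rows([
  [55,0,0,2,0,0,0],
  [55,0,0,0.5,0,0,0],
  [55,0,0,0,0,0,0],
  [87,0,0,0,0,0,0],
  [87,0,0,0,0,0,0],
  [87,0,0,0,0,0,0],
  [87,0,0,0,0,0,0],
  [87,0,0,0,0,0,0],
])

```text
time_s: 10.25
tool_pos: [0.528, 0.2328, 0.0242]
tool_rot: [180.0, -0.0, 89.9]
force: [0.2, -0.8, -0.3]
grip_width: 0.0858
```

Emit:
send_rows([
  [87,0,0,-10,0,0,0],
  [87,0,0,-25,0,0,0],
  [87,0,0,-40,0,0,0],
  [87,0,0,-45,0,0,0],
  [87,0,0,-40,0,0,0],
  [87,-20,-8,-20,0,0,0],
  [87,0,0,0,0,0,0],
  [87,0,0,0,0,0,0],
])

```text
time_s: 11.05
tool_pos: [0.52, 0.2127, 0.2047]
tool_rot: [179.9, -0.1, 89.8]
force: [-0.6, 1.1, -0.5]
grip_width: 0.087
```

```bash
python3 - <<'E'
from h import *
to(.450,.0105,.2,90)
c=env.get_calibration("wrist");im=env.read_camera("wrist");save(im,"pics/w5.png");np.save("c5.npy",c,allow_pickle=True)
print(proj(c,[[.529,.2325,.072],[.529,.2325,.042]])*1.5625)
E
```

```text
at [0.52   0.2127 0.2047] [ 1.7995e+02 -9.0000e-02  8.9840e+01] shift [-202.4  -69.5    4.3] turn [ 0.001 -0.002 -0.003]
[[407.49009069 253.50282436]
 [406.25950309 245.88941653]]
```

View pics/w5.png

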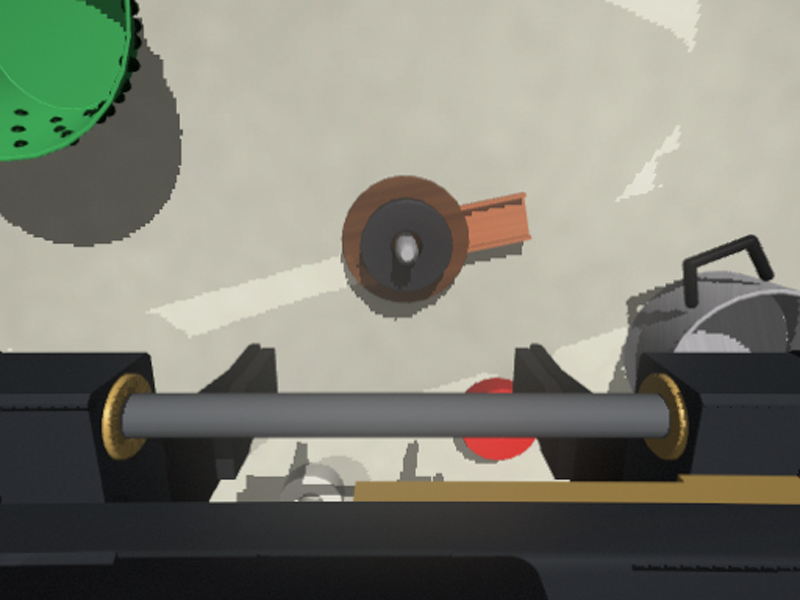

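Dark stone sits flat, centred on the spindle at (406,245), as predicted for home. Now the pale stone.

Emit:
send_rows([
  [87,-15,-6,0,0,0,0],
  [87,-40,-14,0,0,0,0],
  [87,-42,-14,0,0,0,0],
  [87,-42,-14,0,0,0,0],
  [87,-40,-14,0,0,0,0],
  [87,-23,-7,0,0,0,0],
  [87,0,0,0,0,0,0],
  [87,0,0,0,0,0,0],
])

```text
time_s: 11.9
tool_pos: [0.4497, 0.0107, 0.2033]
tool_rot: [-179.9, -0.0, 89.8]
force: [0.5, 0.3, -0.6]
grip_width: 0.0872
```

```bash
python3 - <<'E'
from h import *
c=env.get_calibration("wrist");im=env.read_camera("wrist");cv2.imwrite("pics/w6raw.png",im[:,:,::-1])
a=np.linspace(0,2*np.pi,361)
for r in env.regions_of("wrist","stone_pale_mid"):
    m=r["region"].astype(np.uint8);print(r["rect"],r["confidence"],im[r["region"]].mean(0))
    def f(q):
        P=np.vstack([proj(c,np.c_[q[0]+.027*np.cos(a),q[1]+.027*np.sin(a),np.full(361,z)]) for z in(0,.02)])
        return np.r_[P.min(0),P.max(0)]-np.array(r["rect"])
    s=least_squares(f,[.45,.01]);print(s.x,s.fun)
to(.450,.0102,.0055,90)
E
```

```text
[229.1, 147.9, 273.8, 197.1] 0.58 [197.77210216 194.40667976 183.87360838]
[0.44906374 0.00748953] [-1.04072479  0.55085977  1.04057797 -0.52236757]
at [0.4502 0.0118 0.2035] [-1.7995e+02  2.0000e-02  8.9980e+01] shift [ -1.5  -0.  198. ] turn [-0.001  0.    -0.   ]
```

Emit:
send_rows([
  [87,-2,-0.5,20,0,0,0],
  [87,0,0,40,0,0,0],
  [87,0,0,40,0,0,0],
  [87,0,0,40,0,0,0],
  [87,0,0,30,0,0,0],
  [87,0,0,17,0,0,0],
  [87,0,0,9,0,0,0],
  [87,0,0,2,0,0,0],
  [87,0,0,0,0,0,0],
  [87,0,0,0,0,0,0],
])

```text
time_s: 13.0
tool_pos: [0.451, 0.0092, 0.007]
tool_rot: [179.9, -0.0, 89.9]
force: [-0.4, -0.2, -0.1]
grip_width: 0.0869
```

Emit:
send_rows([
  [70,0,0,0,0,0,0],
  [45,0,0,0,0,0,0],
  [45,0,0,0,0,0,0],
  [45,0,0,0,0,0,0],
  [45,0,0,0,0,0,0],
  [45,0,0,0,0,0,0],
  [45,0,0,0,0,0,0],
])

```text
time_s: 13.7
tool_pos: [0.4498, 0.0089, 0.0061]
tool_rot: [-180.0, -0.0, 89.9]
force: [-2.2, 1.3, 2.3]
grip_width: 0.0531
```

```bash
python3 - <<'E'
from h import *
to(.5285,.1595,.146,90)
E
```

```text
at [0.4498 0.0089 0.0061] [-1.7997e+02 -1.0000e-02  8.9890e+01] shift [ 150.8   78.4 -139.9] turn [-0.    -0.    -0.002]
```

Emit:
send_rows([
  [45,0,0,-10,0,0,0],
  [45,0,0,-30,0,0,0],
  [45,0,0,-40,0,0,0],
  [45,0,0,-40,0,0,0],
  [45,20,10,-20,0,0,0],
  [45,35,18,0,0,0,0],
  [45,35,18,0,0,0,0],
  [45,35,18,0,0,0,0],
  [45,20,10,0,0,0,0],
  [45,6,4,0,0,0,0],
  [45,0,0,0,0,0,0],
  [45,0,0,0,0,0,0],
])

```text
time_s: 14.9
tool_pos: [0.528, 0.1577, 0.1461]
tool_rot: [-180.0, 0.0, 89.8]
force: [0.5, -0.9, -0.4]
grip_width: 0.0534
```

```bash
python3 - <<'E'
from h import *
k=1.5625
to(.529,.2325,.146,90)
c=env.get_calibration("wrist");im=env.read_camera("wrist");save(im,"pics/w7.png");np.save("c7.npy",c,allow_pickle=True)
print(proj(c,[[.529,.2325,.072],[.529,.2325,.042]])*k,env.get_obs()["grip_width"])
t=env.get_obs()["tool_pos"];zb=t[2]-.0058;a=np.linspace(0,2*np.pi,361)
for nm,z,r in(("top",zb+.02,.027),("bot",zb,.027),("bore",zb+.02,.0105),("boreb",zb,.0105)):
    P=proj(c,np.c_[t[0]+r*np.cos(a),t[1]+r*np.sin(a),np.full(361,z)])*k;print(nm,P.min(0).round(),P.max(0).round())
E
```

```text
at [0.528  0.1577 0.1461] [-1.7998e+02  5.0000e-02  8.9770e+01] shift [74.8  0.7  0.1] turn [-0.     0.001 -0.004]
[[394.84650171 159.99084667]
 [394.77816026 160.6631369 ]] 0.05294381305687597
top [313. 311.] [473. 457.]
bot [322. 295.] [464. 427.]
bore [362. 358.] [424. 415.]
boreb [365. 338.] [421. 389.]
```

View pics/w7.png

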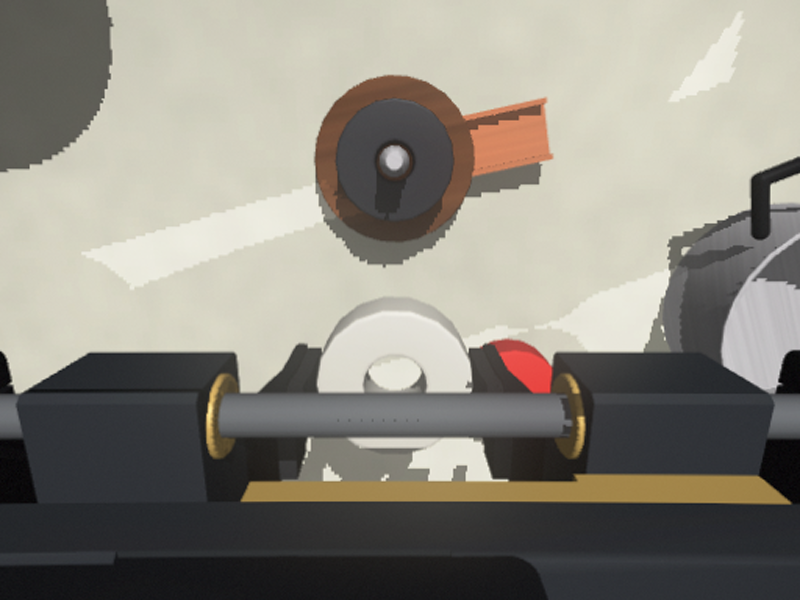

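Pale stone is held level, bore near (394,372). The mill with the dark stone is at (394,159), tip (394,158), within about 1 mm of prediction. Moving over and down.

Emit:
send_rows([
  [45,15,0,0,0,0,0],
  [45,25,0,0,0,0,0],
  [45,24,0.6,0,0,0,0],
  [45,11,0,0,0,0,0],
  [45,0,0,20,0,0,0],
  [45,0,0,25,0,0,0],
  [45,0,0,10,0,0,0],
  [45,0,0,6,0,0,0],
  [45,0,0,8,0,0,0],
  [45,0,0,8,0,0,0],
  [45,0,0,0,0,0,0],
])

```text
time_s: 16.05
tool_pos: [0.5286, 0.2344, 0.0683]
tool_rot: [-179.9, 0.0, 89.9]
force: [0.0, 0.5, -1.4]
grip_width: 0.0534
```

Emit:
send_rows([
  [45,-1,0,6,0,0,0],
  [45,0,0,6,0,0,0],
  [45,0,0,5,0,0,0],
  [45,0,0,2,0,0,0],
  [45,0,0,0,0,0,0],
  [45,0,0,0,0,0,0],
])

```text
time_s: 16.65
tool_pos: [0.5292, 0.2337, 0.0501]
tool_rot: [180.0, -0.0, 89.9]
force: [-0.1, -0.4, -1.1]
grip_width: 0.0529
```

Emit:
send_rows([
  [45,0,0,1.5,0,0,0],
  [45,0,0,0.3,0,0,0],
  [45,0,0,0,0,0,0],
  [87,0,0,0,0,0,0],
  [87,0,0,0,0,0,0],
  [87,0,0,0,0,0,0],
  [87,0,0,0,0,0,0],
  [87,0,0,0,0,0,0],
])

```text
time_s: 17.45
tool_pos: [0.5291, 0.2337, 0.0484]
tool_rot: [180.0, -0.0, 89.9]
force: [0.5, 0.6, -0.3]
grip_width: 0.0831
```

Emit:
send_rows([
  [87,0,0,-10,0,0,0],
  [87,0,0,-25,0,0,0],
  [87,0,0,-40,0,0,0],
  [87,0,0,-45,0,0,0],
  [87,0,0,-40,0,0,0],
  [87,-20,-8,-20,0,0,0],
  [87,0,0,0,0,0,0],
  [87,0,0,0,0,0,0],
])

```text
time_s: 18.25
tool_pos: [0.5211, 0.2137, 0.2288]
tool_rot: [179.9, -0.1, 89.8]
force: [0.5, 0.6, 0.0]
grip_width: 0.0872
```

```bash
python3 - <<'E'
from h import *
k=1.5625
c=env.get_calibration("wrist");im=env.read_camera("wrist");save(im,"pics/w8.png",(180,100,330,212),(600,450))
a=np.linspace(0,2*np.pi,361)
for z in(.062,.067):
    P=proj(c,np.c_[.529+.027*np.cos(a),.233+.027*np.sin(a),np.full(361,z)]);P=(P-[180,100])*4;print(z,P.min(0).round(),P.max(0).round())
to(.516,-.217,.26,180)
E
```

```text
0.062 [216. 128.] [415. 326.]
0.067 [215. 129.] [417. 330.]
at [0.5205 0.2141 0.2277] [-1.7995e+02 -2.0000e-02  8.9900e+01] shift [-431.1   -3.7  -32.5] turn [-0.000e+00 -1.000e-03 -1.573e+00]
```

View pics/w8.png

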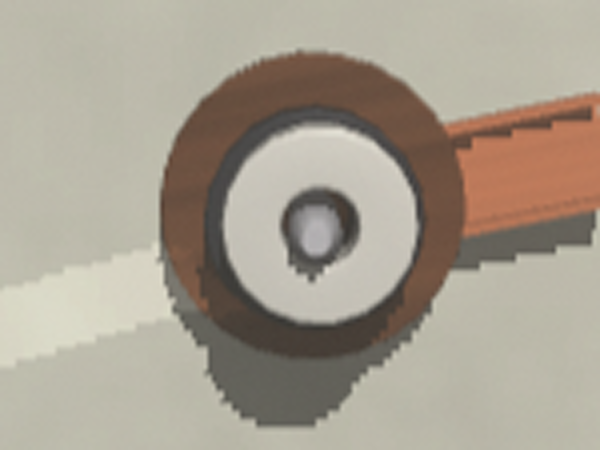

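Pale stone is home: centred on the spindle at crop (320,225), diameter 199 px, as predicted for height 62 mm. Next is the dish.

Emit:
send_rows([
  [87,-20,0,-6,0,0,0],
  [87,-40,0,-10,0,0,0],
  [87,-46,0,-10,0,0,0],
  [87,-46,0,-10,0,0,0],
  [87,-46,0,0,0,0,0],
  [87,-46,0,0,0,0,0],
  [87,-46,0,0,0,0,0],
  [87,-46,0,0,0,0,0],
  [87,-46,0,0,0,0,0],
  [87,-35,0,0,0,0,0],
  [87,-14,0,0,0,0,0],
  [87,0,-4,0,0,0,0],
])

```text
time_s: 19.5
tool_pos: [0.5145, -0.2209, 0.2634]
tool_rot: [-179.9, 0.1, 89.6]
force: [0.7, 0.3, -0.4]
grip_width: 0.0868
```

Emit:
send_rows([
  [87,0,0,0,0,0,-0.14],
  [87,0,0,0,0,0,-0.14],
  [87,0,0,0,0,0,-0.14],
  [87,0,0,0,0,0,-0.14],
  [87,0,0,0,0,0,-0.14],
  [87,0,0,0,0,0,-0.14],
  [87,0,0,0,0,0,-0.14],
  [87,0,0,0,0,0,-0.14],
  [87,0,0,0,0,0,-0.14],
  [87,0,0,0,0,0,-0.14],
  [87,0,0,0,0,0,-0.08],
  [87,0,0,0,0,0,0],
])

```text
time_s: 20.7
tool_pos: [0.5158, -0.2159, 0.2637]
tool_rot: [180.0, -0.1, 174.8]
force: [-0.8, 0.0, 0.2]
grip_width: 0.0871
```

```bash
python3 - <<'E'
from h import *
c=env.get_calibration("wrist");im=env.read_camera("wrist");save(im,"pics/w9.png");np.save("c9.npy",c,allow_pickle=True)
to(.516,-.217,.2,175);print(env.get_obs()["qpos"])
print(proj(c,[[.516,-.217,.115],[.523,-.13,.0285]])*1.5625)
E
```

```text
at [ 0.5158 -0.2162  0.2637] [ 1.7996e+02 -7.0000e-02  1.7467e+02] shift [-0.3 -0.9 63.7] turn [ 0.001 -0.001 -0.006]
[-20.99240129   7.32253721  45.2860173   94.07002152  -5.27824207
  80.87693337 109.57172657]
[[393.57797893 279.13656093]
 [497.50194688 254.84954518]]
```

View pics/w9.png

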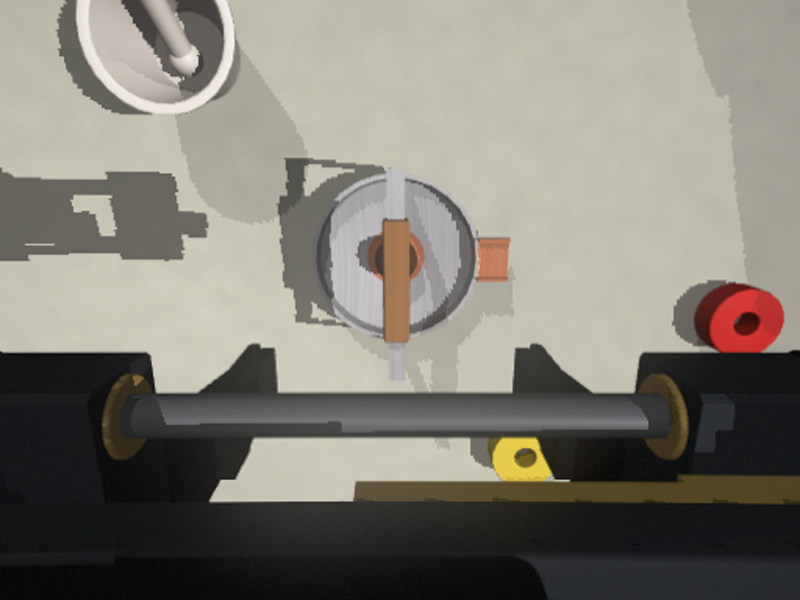

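The dish has its bar vertical in the image, x 384–410, y 219–342. Its lip points right, ending at (510,259), and the lime is centred. The bar is aligned with the tool.

```bash
python3 - <<'E'
from h import *
k=1.5625
c=np.load("c9.npy",allow_pickle=True).item()
g=at_z(c,np.array([396.8,280.7])/k,.115);l=at_z(c,np.array([510.5,259])/k,.0285);print(g,l,l[:2]-g[:2],np.hypot(*(l-g)[:2]),np.degrees(np.arctan2(*(l-g)[1::-1])))
e=[at_z(c,np.array(p)/k,.115) for p in((396.8,219),(396.8,342))];d=e[1]-e[0];print(np.hypot(*d[:2]),np.degrees(np.arctan2(d[1],d[0])))
to(g[0],g[1],.088,175)
E
```

```text
[ 0.51726163 -0.21495255  0.115     ] [ 0.52753718 -0.11922769  0.0285    ] [0.01027554 0.09572486] 0.09627479630448783 83.87307134607016
0.08444422687441897 -5.097572818582966
at [ 0.5158 -0.2162  0.2637] [ 1.7996e+02 -7.0000e-02  1.7467e+02] shift [ -1.5   1.2 175.7] turn [ 0.001 -0.001 -0.006]
```

Emit:
send_rows([
  [70,-1.5,1.2,15,0,0,0],
  [60,0,0,30,0,0,0],
  [60,0,0,40,0,0,0],
  [60,0,0,40,0,0,0],
  [60,0,0,25,0,0,0],
  [60,0,0,15,0,0,0],
  [60,0,0,8,0,0,0],
  [60,0,0,2.5,0,0,0],
  [45,0,0,0,0,0,0],
  [30,0,0,0,0,0,0],
  [26,0,0,0,0,0,0],
  [26,0,0,0,0,0,0],
], grip_force=8)

```text
time_s: 21.95
tool_pos: [0.5182, -0.2164, 0.0895]
tool_rot: [180.0, 0.1, 174.7]
force: [0.5, 0.4, -0.3]
grip_width: 0.0358
```

```bash
python3 - <<'E'
from h import *
to(.5173,-.215,.087,175)
c=env.get_calibration("wrist");im=env.read_camera("wrist");save(im,"pics/w10.png")
print(env.get_obs()["grip_width"])
E
```

```text
at [ 0.5182 -0.2164  0.0895] [1.7999e+02 8.0000e-02 1.7468e+02] shift [1.1 1.3 2.5] turn [ 0.     0.001 -0.006]
0.03227347614788416
```

View pics/w10.png

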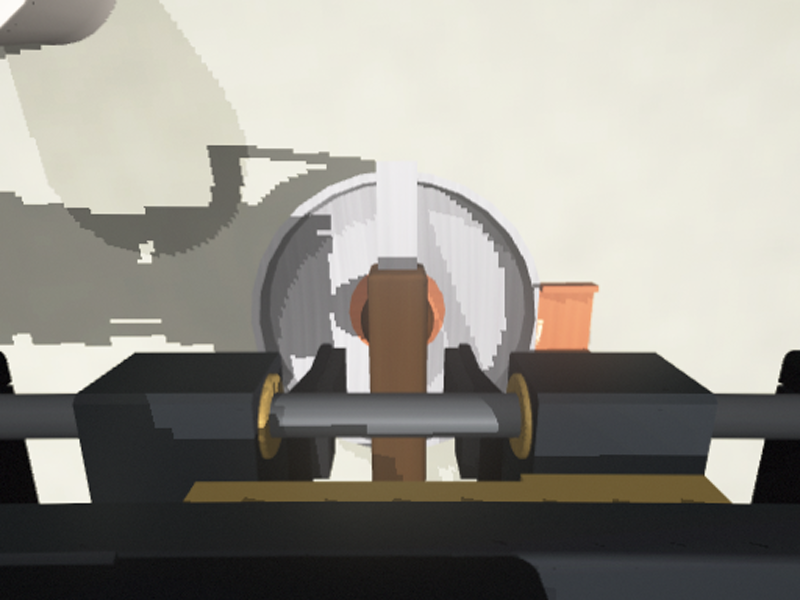

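Bar is centred at x≈398.5 between fingers at 395.5, so it needs +1 mm along the tool's y; the lime is still over the copper disc. Closing gently.

Emit:
send_rows([
  [26,0.5,1.1,2,0,0,0],
  [24,0,0,0,0,0,0],
  [22,0,0,0,0,0,0],
  [20,0,0,0,0,0,0],
  [18,0,0,0,0,0,0],
  [16,0,0,0,0,0,0],
  [14,0,0,0,0,0,0],
  [10,0,0,0,0,0,0],
  [10,0,0,0,0,0,0],
  [10,0,0,0,0,0,0],
], grip_force=8)

```text
time_s: 23.0
tool_pos: [0.5174, -0.2152, 0.0868]
tool_rot: [-180.0, 0.0, 174.7]
force: [0.1, 0.4, 0.3]
grip_width: 0.018
```

Emit:
send_rows([
  [10,0,0,0,0,0,0],
  [10,0,0,0,0,0,0],
  [10,0,0,0,0,0,0],
  [10,0,0,0,0,0,0],
], grip_force=40)

```text
time_s: 23.4
tool_pos: [0.5173, -0.2151, 0.0867]
tool_rot: [-180.0, -0.0, 174.7]
force: [0.0, -0.2, 0.4]
grip_width: 0.0175
```

Emit:
send_rows([
  [10,0,0,-1,0,0,0],
  [10,0,0,-3,0,0,0],
  [10,0,0,-5,0,0,0],
  [10,0,0,-8,0,0,0],
  [10,0,0,-11,0,0,0],
  [10,0,0,-14,0,0,0],
  [10,0,0,-16,0,0,0],
  [10,0,0,-16,0,0,0],
  [10,0,0,-14,0,0,0],
  [10,0,0,-11,0,0,0],
  [10,0,0,-8,0,0,0],
  [10,0,0,-5,0,0,0],
])

```text
time_s: 24.6
tool_pos: [0.5175, -0.2151, 0.1996]
tool_rot: [180.0, 0.0, 174.7]
force: [-0.1, -0.1, -2.1]
grip_width: 0.018
```

Emit:
send_rows([
  [10,0,0,-3,0,0,0],
  [10,0,0,-1,0,0,0],
  [10,0,0,0,0,0,0],
  [10,0,0,0,0,0,0],
])

```text
time_s: 25.0
tool_pos: [0.5171, -0.215, 0.2022]
tool_rot: [180.0, -0.1, 174.7]
force: [-0.6, -0.3, -2.2]
grip_width: 0.0178
```

```bash
python3 - <<'E'
from h import *
to(.529,.233,.204,101.4)
o=env.get_obs();print(o["qpos"],o["force"],o["wrist_torque"])
im=env.read_camera("wrist");cv2.imwrite("pics/w11raw.png",im[:,:,::-1])
for r in env.regions_of("wrist","lime_center")[:2]: print(r["rect"],r["confidence"])
m=cv2.cvtColor(im,cv2.COLOR_RGB2HSV);print(((m[:,:,0]<15)&(m[:,:,1]>90)).sum())
E
```

```text
at [ 0.5171 -0.215   0.2022] [ 1.8000e+02 -5.0000e-02  1.7468e+02] shift [ 29.6 447.2  -1.7] turn [-1.000e-03 -1.000e-03  1.279e+00]
[-20.52867149   9.71544609  45.21774013  99.18340226  -7.14083846
  74.10806132 110.92803185] [-0.59386329 -0.27473272 -2.17725122] [-0.01231036  0.00083969  0.00108027]
[229.2, 197.2, 278.6, 218.8] 0.43
6588
```

Emit:
send_rows([
  [10,0,0,0,0,0,0.02],
  [10,0,0,0,0,0,0.04],
  [10,0,0,0,0,0,0.06],
  [10,0,0,0,0,0,0.08],
  [10,0,0,0,0,0,0.09],
  [10,0,0,0,0,0,0.09],
  [10,0,0,0,0,0,0.09],
  [10,0,0,0,0,0,0.09],
  [10,0,0,0,0,0,0.09],
  [10,0,0,0,0,0,0.09],
  [10,0,0,0,0,0,0.09],
  [10,0,0,0,0,0,0.09],
])

```text
time_s: 26.3
tool_pos: [0.5173, -0.2151, 0.2027]
tool_rot: [-180.0, -0.0, 121.7]
force: [0.2, -0.3, -2.1]
grip_width: 0.0179
```

Emit:
send_rows([
  [10,0,0,0,0,0,0.09],
  [10,0,0,0,0,0,0.08],
  [10,0,0,0,0,0,0.07],
  [10,0,0,0,0,0,0.06],
  [10,0,0,0,0,0,0.04],
  [10,0,0,0,0,0,0.02],
  [10,0,0,0,0,0,0],
  [10,0,0,0,0,0,0],
  [10,0,0,0,0,0,0],
])

```text
time_s: 27.2
tool_pos: [0.5173, -0.2151, 0.2027]
tool_rot: [180.0, -0.0, 101.4]
force: [-0.8, -0.5, -2.1]
grip_width: 0.0175
```

```bash
python3 - <<'E'
from h import *
to(.529,.233,.204,101.4)
o=env.get_obs();print(o["qpos"],o["force"],o["grip_width"])
im=env.read_camera("wrist")
for r in env.regions_of("wrist","lime_center")[:2]: print(r["rect"],r["confidence"])
E
```

```text
at [ 0.5173 -0.2151  0.2027] [179.99  -0.   101.36] shift [437.   99.7  -1.2] turn [ 0.    -0.    -0.001]
[-27.89936334  11.09201222  54.10921225  99.33516344  -9.32386195
  74.30691148  39.60147248] [-0.78278362 -0.47452497 -2.09048162] 0.01748306809579598
[228.3, 195.0, 276.8, 218.3] 0.67
```

Emit:
send_rows([
  [10,2,0.5,0,0,0,0],
  [10,4,0.9,0,0,0,0],
  [10,6,1.4,0,0,0,0],
  [10,9,2.1,0,0,0,0],
  [10,12,2.7,0,0,0,0],
  [10,14,3.2,0,0,0,0],
  [10,16,3.6,0,0,0,0],
  [10,16,3.6,0,0,0,0],
  [10,16,3.6,0,0,0,0],
  [10,16,3.6,0,0,0,0],
  [10,16,3.7,0,0,0,0],
  [10,16,3.7,0,0,0,0],
])

```text
time_s: 28.5
tool_pos: [0.5211, -0.0668, 0.2028]
tool_rot: [180.0, -0.0, 101.4]
force: [-0.3, 0.5, -2.5]
grip_width: 0.0176
```

Emit:
send_rows([
  [10,16,3.6,0,0,0,0],
  [10,16,3.7,0,0,0,0],
  [10,16,3.6,0,0,0,0],
  [10,16,3.7,0,0,0,0],
  [10,16,3.6,0,0,0,0],
  [10,16,3.7,0,0,0,0],
  [10,16,3.6,0,0,0,0],
  [10,16,3.7,0,0,0,0],
  [10,16,3.6,0,0,0,0],
  [10,16,3.7,0,0,0,0],
  [10,16,3.6,0,0,0,0],
  [10,16,3.7,0,0,0,0],
])

```text
time_s: 29.7
tool_pos: [0.5264, 0.1297, 0.2027]
tool_rot: [-180.0, 0.0, 101.3]
force: [0.5, -0.3, -2.9]
grip_width: 0.0175
```

Emit:
send_rows([
  [10,16,3.7,0,0,0,0],
  [10,16,3.7,0,0,0,0],
  [10,15,3.4,0,0,0,0],
  [10,14,3.2,0,0,0,0],
  [10,12,2.7,0,0,0,0],
  [10,10,2.3,0,0,0,0],
  [10,8,1.8,0,0,0,0],
  [10,6,1.4,0,0,0,0],
  [10,3,0.7,0,0,0,0],
  [10,1.5,0.4,0,0,0,0],
  [10,0,0,0,0,0,0],
  [10,0,0,0,0,0,0],
])

```text
time_s: 30.9
tool_pos: [0.5293, 0.2319, 0.2028]
tool_rot: [180.0, 0.0, 101.3]
force: [-0.2, -0.5, -2.8]
grip_width: 0.0172
```

```bash
python3 - <<'E'
from h import *
k=1.5625
to(.529,.233,.204,101.4)
o=env.get_obs();print(o["qpos"],o["force"],o["grip_width"],np.abs(o["joint_velocities"]).max())
a=env.read_camera("scene")[120:260,190:390];r=env.regions_of("scene","dish_grip")[:1];print([x["rect"] for x in r])
b=env.read_camera("wrist")
print([(x["rect"],x["confidence"]) for x in env.regions_of("wrist","lime_center")[:1]])
cv2.imwrite("pics/fin.png",np.vstack([cv2.resize(a,(428,300),interpolation=cv2.INTER_CUBIC),cv2.resize(b[:,:],(428,300))])[:,:,::-1])
E
```

```text
at [0.5293 0.2319 0.2028] [179.99   0.   101.3 ] shift [ 1.1 -0.1 -1.2] turn [ 0.     0.    -0.002]
[-57.44995783  11.27599212  35.61543495  96.4945019   -6.78514229
  74.39874032  -9.2295971 ] [-0.20316364 -0.54715168 -2.79871999] 0.017189852638739213 0.10191243499837863
[[271.4, 114.2, 326.4, 158.8]]
[([229.3, 198.0, 278.3, 216.6], 0.46)]
```

View pics/fin.png

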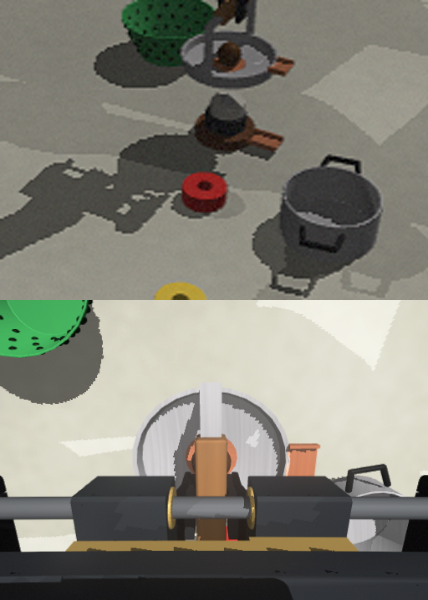

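The dish is level above the stack, its lip parallel to the chute (display 283,67 against 268,140), with the lime in the middle of the copper disc. Handing in.

```bash
python3 - <<'E'
from cell import env
print(env.sign_off()); o=env.get_obs(); print(o["time_s"],o["tool_pos"],o["tool_rot"],o["grip_width"])
E
```

```text
the job is handed in; nothing more can be done
None
the job is handed in; nothing more can be done
```

The job is handed in. The dark stone and then the pale one were threaded fully home. The dish was then lifted straight up about 116 mm, turned 73° in the air so its lip points along the chute, and carried over the spindle, where it is still gripped. No verdict was reported, and the state could not be read after hand-in.

- **Stones:** After each release the wrist picture matched the predicted home position within about 1 mm, and the pale stone's apparent size fitted a top height of 62 mm. I took no close-up of the stones after the dish arrived, but the scene view shows the stack in place.
- **Dish:** At about 31 s of the 72 s, the tool was about 1 mm from the measured spindle axis. The underside was about 44 mm above the tip, with tool tilt near 0° and yaw within 0.1° of the measured chute direction. The grip width was steady at 17 mm and the arm was at rest.
- **Lime:** In the last pictures it sits in the middle of the copper disc.
- **Bystanders:** The arm never went near the pot, mortar or colander. The pot and colander appear undisturbed in the last pictures; the mortar was out of frame.
- **Disagreement:** My coarse readings from the top camera put the mill about 8–10 mm off in y from the close wrist views. I used the wrist views.

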